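# Close the leak-test pot crosswise

### The arm

A 6-joint arm with a two-finger parallel gripper is mounted at the origin on a cart in front of the work surface, level with it; the furniture and walls round the work are solid. World frame = base frame: x ahead of the robot, y to its left, z up, the work surface at z = 0. Lengths are in m, angles in rad, forces in N, time in s.
With the tool pointing down it reaches from about 0.35 to 0.85 m from the base axis. Payload 8.1 kg.
Tool frame: the origin (TCP) lies at the very end of the fingers, on their centre line; the grasp point (between the pads) lies 19 mm behind it; z points along the fingers, y is the line along which they close (so a half turn about z gives the same grasp; the last joint's range is limited). The gripper opens to 93 mm and grips with 3 to 60 N. Pads are 15 mm wide; open, the fingers measure 128 mm over their backs; the gripper's body (75 mm by 188 mm) begins 65 mm behind the grasp point.
Start: joints at [1.208, 0.13, 1.488, -0, 1.523, -0.085], TCP at [0.165, 0.577, 0.219] pointing down, gripper open.
Joint ranges: [-2.96, 2.96], [-0.89, 2.26], [0.02, 2.5], [-1.34, 4.48], [0, 2.73], [-2.66, 2.66]. Speed limits (rad/s): [2.39, 2.39, 2.79, 3.14, 3.14, 3.14].

### API

Orientations are given as a rotation vector (axis times angle).
In Python, from plant import robot gives the robot as it stands.
- The arm moves only by the tool play_rows, never from a script. Its argument "deltas" is one flat list of numbers, 5 for each row, row after row: the shift along the tool's x, y, z in mm, then the turn about the tool's z in degrees, then the finger opening in mm, from 0 to 93. A call has 1 to 10 rows; each row shifts and turns the commanded pose from where the row before left it, along the tool's axes as they then stand; what a row does not reach is not made up. A row lasts 1/12 s, in which the tool goes at most 41.7 mm and 7.16 degrees, less where a joint would pass 70% of its speed; a pose out of reach is approached as far as the arm can. A call with a gripper value outside its range is refused whole. The fingers move at their own pace and stop on an object; "newtons" is the grip in N (left out, the last holds). Time passes only in rows, so rows that do not move let the fingers close. It gives the time, the measured TCP pose, the force, the opening and the grip force at its end, in the units of the state.
- robot.read_state(): the state, without advancing time (a new reading comes with each control period).
- robot.read_camera(name): name is "scene" or "top"; returns a dict with "pixels" (420x560x3 uint8, blue, green, red), "mtx" (3x3 intrinsics, pixels), "eye" and "rotation" of the camera in the world. Camera axes: x right, y up, looking along -z (the intrinsics and any distortion apply to the point x, -y, -z); pixel columns grow to the right and rows downward; lengths in m; the calibration is good to about 2 mm. A picture is of the moment at which its call begins. There is no depth.
- robot.close_job(): hands the job in; it is judged then, once.
The state is a dict: "t": time; "q": joint angles; "dq": joint speeds; "joint_torque": joint torques, N m; "tool_pos": TCP position; "orientation": TCP orientation; "force": force on the tool from outside, world axes, zero at the start; "wrist_torque": the same for the moment, N m; "opening": finger opening in m; "gripper_force": force on a finger pad.
Only numpy, scipy, OpenCV 4.12 (cv2) and the standard library are available. Lean on these libraries where they do the work, as an engineer would, in place of code of your own. Each camera call takes 0.05 s, during which the arm holds its last target. There are 200 camera calls.

### The job

Close the leak-test pot for its pressure test by tightening the lid's four wing nuts clockwise in two rounds, so that the lid goes down evenly on its gasket: in the first round take each nut about halfway to its stop, in the second take each one fully home against its stop. In both rounds work crosswise: after the first nut do the one opposite it, then the other two. Leave the things round the pot where they are and let go of everything at the end.

Things in the scene. Friction and masses are not known exactly. Their poses are not given: they have to be found in the camera images.
- test_pot: Squat grey leak-test pot fixed to the bench, 176 mm across the flange, 84 mm high, brass hose outlet on its -x side. Origin: centre of its underside, z up. On the lid's rim stand four wing nuts, 92 mm from the centre, 45, 135, 225, 315 degrees counter-clockwise from its x axis: nuts 1, 2, 3, 4. So 1 and 3 face each other across the lid, and so do 2 and 4.
- pot_lid: Bare metal lid, 166 mm across, with four slotted ears out to 113 mm from the centre; ears' upper face 100 mm above the bench. Origin: centre of its underside. It rides on a springy gasket, sinks about 1.3 mm when all nuts are home and tips if one is drawn down alone. The brass relief valve in its middle (24 mm across) ends 133 mm above the bench, below the wing tops.
- wing_1 (a point): Grip point of steel wing nut 1, on its upright axis, about 144 mm above the bench. Its two wings form one upright blade: 62 mm long (this point's x axis), 10 mm thick (y; pinch it across this), from 19 mm below to 8 mm above this point; below that the blade runs into a round hub 21 to 29 mm wide. The blade may point any way at the start.
- nut_1 (a joint): Turn of wing nut 1 in rad: grows as it is turned clockwise seen from above (tightening); 2.1 at its hard stop (home). It starts loose at 0 to 0.25, so 1.85 to 2.1 rad (some 110 degrees) are left. It turns stiffly (0.15 N m), stays where it is left and sinks 4 mm a turn.
- wing_2 (a point): Grip point of steel wing nut 2, on its upright axis, about 144 mm above the bench. Its two wings form one upright blade: 62 mm long (this point's x axis), 10 mm thick (y; pinch it across this), from 19 mm below to 8 mm above this point; below that the blade runs into a round hub 21 to 29 mm wide. The blade may point any way at the start.
- nut_2 (a joint): Turn of wing nut 2 in rad: grows as it is turned clockwise seen from above (tightening); 2.1 at its hard stop (home). It starts loose at 0 to 0.25, so 1.85 to 2.1 rad (some 110 degrees) are left. It turns stiffly (0.15 N m), stays where it is left and sinks 4 mm a turn.
- wing_3 (a point): Grip point of steel wing nut 3, on its upright axis, about 144 mm above the bench. Its two wings form one upright blade: 62 mm long (this point's x axis), 10 mm thick (y; pinch it across this), from 19 mm below to 8 mm above this point; below that the blade runs into a round hub 21 to 29 mm wide. The blade may point any way at the start.
- nut_3 (a joint): Turn of wing nut 3 in rad: grows as it is turned clockwise seen from above (tightening); 2.1 at its hard stop (home). It starts loose at 0 to 0.25, so 1.85 to 2.1 rad (some 110 degrees) are left. It turns stiffly (0.15 N m), stays where it is left and sinks 4 mm a turn.
- wing_4 (a point): Grip point of steel wing nut 4, on its upright axis, about 144 mm above the bench. Its two wings form one upright blade: 62 mm long (this point's x axis), 10 mm thick (y; pinch it across this), from 19 mm below to 8 mm above this point; below that the blade runs into a round hub 21 to 29 mm wide. The blade may point any way at the start.
- nut_4 (a joint): Turn of wing nut 4 in rad: grows as it is turned clockwise seen from above (tightening); 2.1 at its hard stop (home). It starts loose at 0 to 0.25, so 1.85 to 2.1 rad (some 110 degrees) are left. It turns stiffly (0.15 N m), stays where it is left and sinks 4 mm a turn.
- regulator: Brass gas regulator with a gauge, 96x130x81 mm, loose beside the pot; leave it alone. Origin at the underside's centre.
- paste_jar: Dark grey screw jar, 60 mm across and 85 mm high, loose behind the pot; leave it alone. Origin at the underside's centre.
- tape_roll: Roll of cream masking tape lying flat, 94 mm across and 25 mm high, loose beside the pot; leave it alone. Origin at the underside's centre.

How it is judged:
By the outcome, as a careful person would: the job done as asked, in the order asked, and still so for the second after the job is handed in, with the robot touching nothing.
It also fails if it takes over 72 s, if anything falls off the work surface, if the arm or the gripper's body presses on something with over 40 N, if the wrist force passes 120 N, or if a joint passes its speed limit or range.

## Working session

There is one attempt and no reset: what is moved stays moved. The work goes in short steps, Python scripts to look and compute and a tool call to move; the robot and the scene stay as the last step left them, time stands still between calls to the robot, and variables do not carry over. Pictures are saved under pics/ and viewed, at most 10 in all, crops included, and the job is handed in when it is done.

Besides the shell and the picture viewer there is one more tool, called after ">>>" as name(argument=value, ...) on one line, values as JSON. play_rows: Moves the arm, as the interface text tells. Its arguments: {"type":"object","properties":{"deltas":{"type":"array"},"newtons":{"type":"number"}},"required":["deltas"]}

```bash
mkdir -p pics; python3 - <<'E'
from plant import robot
import cv2
for n in("top","scene"):
    c=robot.read_camera(n); cv2.imwrite(f"pics/{n}0.png",c["pixels"]); print(n,c["mtx"],c["eye"],c["rotation"],[k for k in c])
print(robot.read_state())
E
```

```text
top [[484.62878073   0.         276.09101667]
 [  0.         484.62878073 203.73533629]
 [  0.           0.           1.        ]] [0.48006438 0.06619161 1.30271597] [ 0.06640331 -0.0621082  -1.55881508] ['pixels', 'mtx', 'eye', 'rotation']
scene [[476.19745348   0.         279.08113808]
 [  0.         476.19745348 209.02161961]
 [  0.           0.           1.        ]] [ 0.280018   -0.63088149  0.90786959] [ 0.73520311 -0.1621124  -0.36979881] ['pixels', 'mtx', 'eye', 'rotation']
{'t': 0.1, 'q': array([ 1.20760207e+00,  1.31105049e-01,  1.48914595e+00,  1.57182120e-05,
        1.52302160e+00, -8.53650960e-02]), 'dq': array([ 0.00030702, -0.00244865, -0.00230167,  0.00159823,  0.00023243,
       -0.00065206]), 'joint_torque': array([ 1.01502337e-03, -5.61333847e+01, -4.93095195e+01,  7.70403002e-02,
        2.89466162e-02, -8.82026347e-05]), 'tool_pos': array([0.1643311 , 0.57652444, 0.21769418]), 'orientation': array([-4.34957976e-01, -3.11094291e+00,  2.56695843e-03]), 'force': array([0.28530431, 0.10421675, 0.16477011]), 'wrist_torque': array([ 0.00361842, -0.04047092,  0.01084289]), 'gripper_force': 0.0, 'opening': 0.0928781268944516}
```

View pics/top0.png

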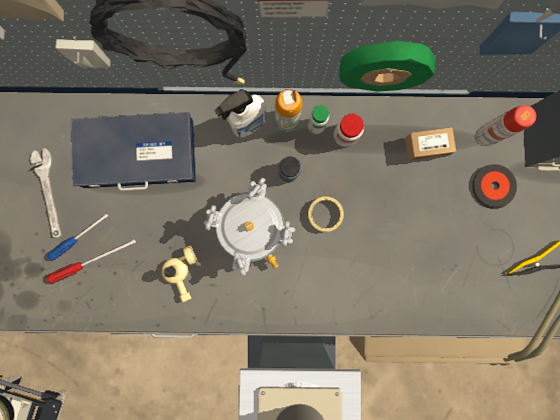

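View pics/scene0.png

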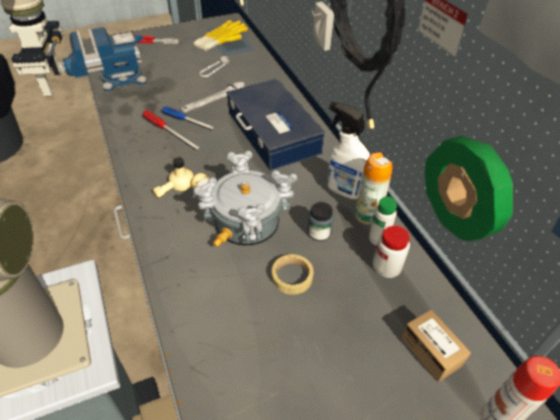

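The top view shows the pot centred near (250,226) with its four nuts at (258,188), (211,218), (243,263) and (288,235). The brass outlet is at (272,261), the jar at (289,168), the tape at (325,214) and the regulator at (178,270). I'll crop in on the pot.

```bash
cat > h.py <<'E'
import numpy as np, cv2
from scipy.spatial.transform import Rotation as R
from plant import robot
def ray(c,uv):
    d=np.linalg.inv(c["mtx"])@[uv[0],uv[1],1]; d=d*[1,-1,-1]
    return np.array(c["eye"]),R.from_rotvec(c["rotation"]).apply(d)
def onz(c,uv,z):
    e,d=ray(c,uv); return e+d*(z-e[2])/d[2]
def proj(c,p):
    v=R.from_rotvec(c["rotation"]).inv().apply(np.array(p)-c["eye"])*[1,-1,-1]; u=c["mtx"]@v; return u[:2]/u[2]
E
python3 - <<'E'
from h import *
a=cv2.imread("pics/top0.png")[165:290,190:310]; b=cv2.imread("pics/scene0.png")[140:250,185:305]
cv2.imwrite("pics/tc.png",cv2.resize(a,None,fx=4.8,fy=4.8,interpolation=cv2.INTER_CUBIC))
cv2.imwrite("pics/sc.png",cv2.resize(b,None,fx=5,fy=5,interpolation=cv2.INTER_CUBIC))
E
```

```text
(no output)
```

View pics/tc.png

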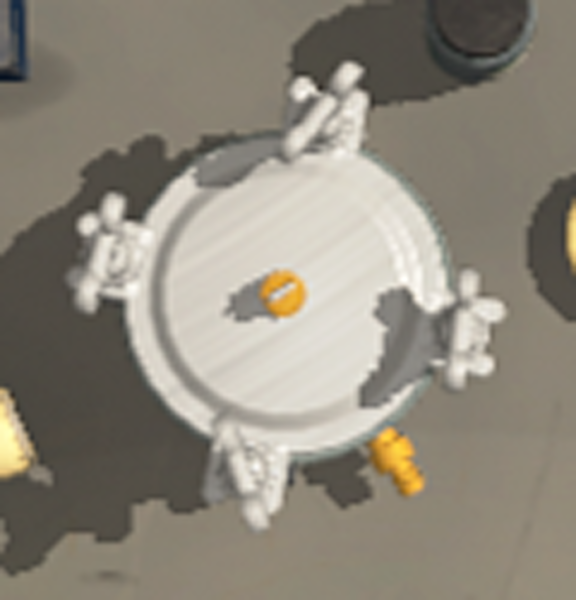

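View pics/sc.png

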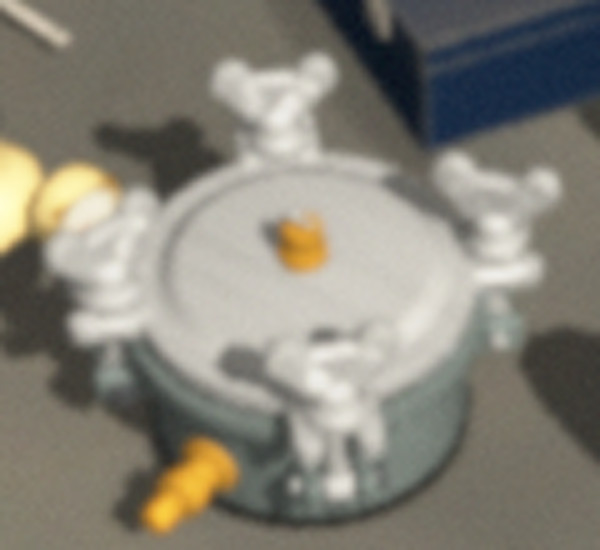

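The crops resolve the wings. The blade tip pairs in the top crop are: upper nut (348,75)/(295,150), left nut (110,205)/(85,300), lower nut (225,430)/(258,520), right nut (465,285)/(460,378), the last two uncertain. In the scene crop they are: far (230,78)/(320,70), right (453,168)/(545,185), left (140,205)/(65,255), front (285,360)/(380,340). I'll cross-check the two views.

```bash
python3 - <<'E'
from h import *
T=robot.read_camera("top");S=robot.read_camera("scene")
t=lambda u,v:((u+.5)/4.8-.5+190,(v+.5)/4.8-.5+165)
s=lambda u,v:((u+.5)/5-.5+185,(v+.5)/5-.5+140)
# outlet + lid: pot centre via brass valve top z=.133
hsv=cv2.cvtColor(T["pixels"],cv2.COLOR_BGR2HSV); m=cv2.inRange(hsv,(8,150,120),(25,255,255))
for st,c in zip(*[x[1:] for x in cv2.connectedComponentsWithStats(m)[2:4]]):
    if 190<c[0]<310 and 165<c[1]<290: print("brass",c,st[4],onz(T,c,.133),onz(T,c,.06))
hs=cv2.cvtColor(S["pixels"],cv2.COLOR_BGR2HSV); m=cv2.inRange(hs,(8,150,120),(25,255,255))
for st,c in zip(*[x[1:] for x in cv2.connectedComponentsWithStats(m)[2:4]]):
    if 185<c[0]<305 and 140<c[1]<250: print("brassS",c,st[4],onz(S,c,.126))
for n,a,b in [("left",((110,205),(85,300)),((230,78),(320,70))),("low",((225,430),(258,520)),((140,205),(65,255))),("right",((465,285),(460,378)),((285,360),(380,340))),("up",((348,75),(295,150)),((453,168),(545,185)))]:
    for nm,c,f,p in (("T",T,t,a),("S",S,s,b)):
        P=[onz(c,f(*x),.147)[:2] for x in p]; d=P[1]-P[0]
        print(n,nm,np.round(P,4).tolist(),"mid",np.round((P[0]+P[1])/2,4),"len",round(np.hypot(*d),4),"ang",round(np.degrees(np.arctan2(d[1],d[0]))%180,1))
        if nm=="S": print("   scene tips in top crop",[np.round((proj(T,[*q,.147])-[190,165]+.5)*4.8-.5) for q in P])
E
```

```text
brass [248.61363636 226.        ] 44 [0.52148027 0.13563077 0.133     ] [0.52406496 0.13996435 0.06      ]
brass [272.14117647 260.56470588] 85 [0.43923571 0.07788448 0.133     ] [0.43668766 0.07861422 0.06      ]
brassS [244.90740741 188.96296296] 54 [0.52070198 0.12290073 0.126     ]
brassS [222.28108108 236.55135135] 185 [0.42759148 0.00569213 0.126     ]
left T [[0.5647, 0.2218], [0.5173, 0.2332]] mid [0.541  0.2275] len 0.0488 ang 166.5
left S [[0.5215, 0.2251], [0.5641, 0.2147]] mid [0.5428 0.2199] len 0.0439 ang 166.2
   scene tips in top crop [array([101., 292.]), array([124., 206.])]
low T [[0.4538, 0.1625], [0.4099, 0.1455]] mid [0.4318 0.154 ] len 0.0471 ang 21.2
low S [[0.4545, 0.1558], [0.4136, 0.1371]] mid [0.434  0.1464] len 0.045 ang 24.6
   scene tips in top crop [array([239., 429.]), array([275., 513.])]
right T [[0.5268, 0.0446], [0.4807, 0.0466]] mid [0.5038 0.0456] len 0.0461 ang 177.5
right S [[0.484, 0.0398], [0.5265, 0.0356]] mid [0.5052 0.0377] len 0.0427 ang 174.4
   scene tips in top crop [array([474., 372.]), array([483., 286.])]
up T [[0.6313, 0.1041], [0.5932, 0.1301]] mid [0.6123 0.1171] len 0.046 ang 145.7
up S [[0.5979, 0.1258], [0.6333, 0.0993]] mid [0.6156 0.1126] len 0.0443 ang 143.2
   scene tips in top crop [array([304., 141.]), array([358.,  71.])]
```

Both views agree on the blade angles: left 166°, low 22°, right 176°, up 145°. Nut spacing comes out at 184–186 mm against the expected 184. The pot's yaw of about 34° makes left nut 1, low nut 2, right nut 3 and up nut 4. The two views differ by about 7 mm in y, so I'll bring the gripper into view and calibrate against its known pose.

>>> play_rows(deltas=[-30, -15, 0, 0, 40, -36, -18, 0, 0, 40, -36, -18, 0, 0, 40, -36, -18, 0, 0, 40, -36, -18, 0, 0, 40, -36, -18, 0, 0, 40, -36, -18, 0, 0, 40, -36, -18, 0, 0, 40, -36, -18, 0, 0, 40, -36, -18, 0, 0, 40])

```text
t: 1.03
tool_pos: [0.4575, 0.3081, 0.2186]
orientation: [0.435, 3.111, 0.0]
force: [0.6, 0.6, 0.5]
opening: 0.0399
gripper_force: 0.0
```

```bash
cat >> h.py <<'E'
def pose():
    s=robot.read_state(); M=R.from_rotvec(s["orientation"]).as_matrix()
    return s,np.array(s["tool_pos"]),M,np.degrees(np.arctan2(M[1,0],M[0,0]))
def go(x,y,z,th=None):
    s,p,M,a=pose(); d=M.T@(np.array([x,y,z])-p)*1000
    print("t",round(s["t"],2),"pos",np.round(p,4),"theta",round(a,1),"q6",round(np.degrees(s["q"][5]),1),"delta mm",np.round(d,1),"turn",None if th is None else round((a-th+180)%360-180,1))
E
python3 -c "
from h import *
go(.542,.224,.19,166)"
```

```text
t 1.03 pos [0.4575 0.3081 0.2186] theta 164.1 q6 -45.5 delta mm [-104.3  -57.7   28.6] turn -1.9
```

>>> play_rows(deltas=[-35, -19, 0, -2, 40, -35, -19, 6, 0, 40, -34, -19, 6, 0, 40, 0, 0, 6, 0, 40, 0, 0, 0, 0, 40])

```text
t: 1.45
tool_pos: [0.543, 0.2263, 0.1986]
orientation: [-0.386, -3.115, 0.002]
force: [-0.9, 0.5, -0.1]
opening: 0.0398
gripper_force: 0.0
```

```bash
python3 - <<'E'
from h import *
go(.542,.224,.19,166)
s,p,M,a=pose()
out=[]
for n in("scene","top"):
    c=robot.read_camera(n); im=c["pixels"].copy()
    u=proj(c,p); print(n,u)
    o=[int(u[0])-50,int(u[1])-50]; 
    cr=cv2.resize(im[o[1]:o[1]+100,o[0]:o[0]+100],None,fx=4,fy=4,interpolation=cv2.INTER_CUBIC)
    for q in (p,p+M[:,1]*.02,p-M[:,1]*.02):
        w=(proj(c,q)-o+.5)*4-.5; print("  crop",w); cv2.circle(cr,tuple(int(i) for i in np.round(w)),2,(0,0,255),-1)
    out.append(cr)
cv2.imwrite("pics/cal.png",np.hstack(out))
E
```

```text
t 1.45 pos [0.543  0.2263 0.1986] theta 165.9 q6 -58.2 delta mm [ 0.4 -2.4  8.6] turn -0.1
scene [237.81232018 136.08284384]
  crop [204.74928073 201.83137534]
  crop [201.77667629 181.02162776]
  crop [207.79375805 223.14426979]
top [207.37900848 215.11172747]
  crop [203.01603392 201.94690988]
  crop [169.26072433 193.03807555]
  crop [236.80153138 210.86371151]
```

View pics/cal.png

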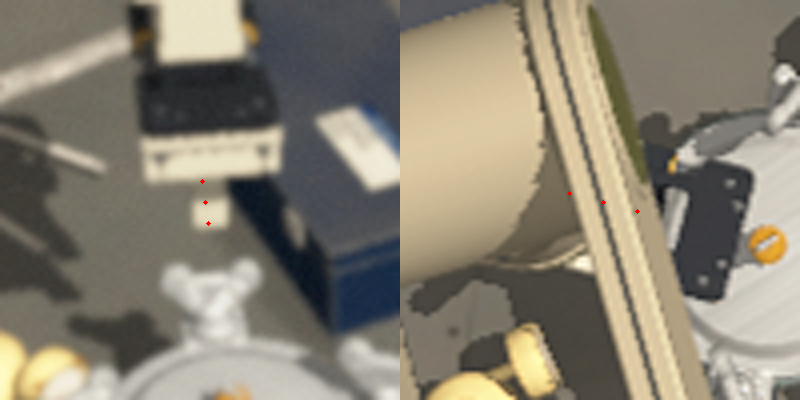

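The scene crop shows the near fingertip at (210,215), laterally within about 1 mm of the prediction. The top view is hidden by the arm. The fingers have ±15 mm clearance, so I'll go down and find y by a gentle closing.

>>> play_rows(deltas=[0, -3, 20, 0, 40, 0, 0, 26, 0, 40, 0, 0, 26, 0, 40, 0, 0, 0, 0, 40], newtons=4)

```text
t: 1.88
tool_pos: [0.5377, 0.2259, 0.1234]
orientation: [-0.376, -3.111, 0.005]
force: [-1.9, -0.5, -1.2]
opening: 0.0402
gripper_force: 0.0
```

>>> play_rows(deltas=[0, 0, 0, 0, 22, 0, 0, 0, 0, 22])

```text
t: 2.05
tool_pos: [0.5422, 0.2266, 0.1306]
orientation: [0.378, 3.117, 0.001]
force: [0.3, -0.0, 0.2]
opening: 0.0313
gripper_force: 0.0
```

```bash
python3 - <<'E'
from h import *
go(.5418,.2235,.126,166); s=pose()[0]; print(s["force"],s["wrist_torque"],s["opening"],s["gripper_force"])
E
```

```text
t 2.05 pos [0.5422 0.2266 0.1306] theta 166.2 q6 -58.5 delta mm [-0.3 -3.1  4.6] turn 0.2
[ 0.34785461 -0.02677013  0.20470327] [-0.02523618  0.00247594  0.02825317] 0.03127984791436425 0.0
```

>>> play_rows(deltas=[0, 0, 0, 0, 18, 0, 0, 0, 0, 18, 0, 0, 0, 0, 18])

```text
t: 2.3
tool_pos: [0.5429, 0.2259, 0.1304]
orientation: [0.38, 3.116, 0.002]
force: [0.2, -0.4, -0.3]
opening: 0.0183
gripper_force: 0.0
```

```bash
python3 - <<'E'
from h import *
go(.5418,.2235,.126,166); s=pose()[0]; print(s["force"],s["wrist_torque"],s["opening"],s["gripper_force"])
E
```

```text
t 2.3 pos [0.5429 0.2259 0.1304] theta 166.1 q6 -58.5 delta mm [ 0.5 -2.6  4.4] turn 0.1
[ 0.16765397 -0.39413427 -0.34656559] [0.04506522 0.04543957 0.00192835] 0.018347472639999956 0.0
```

>>> play_rows(deltas=[0, 0, 5, 0, 18, 0, 0, 0, 0, 13, 0, 0, 0, 0, 11])

```text
t: 2.55
tool_pos: [0.5419, 0.2244, 0.1234]
orientation: [-0.381, -3.118, 0.003]
force: [-0.4, -4.5, 0.2]
opening: 0.0125
gripper_force: 3.2
```

```bash
cat >> h.py <<'E'
def st():
    s,p,M,a=pose(); print("t",round(s["t"],2),"pos",np.round(p,4),"th",round(a,1),"q6",round(np.degrees(s["q"][5]),1),"Ftool",np.round(M.T@s["force"],1),"Ttool",np.round(M.T@s["wrist_torque"],2),"op",round(s["opening"]*1000,1),"gf",round(s["gripper_force"],1))
E
python3 -c "
from h import *
st()"
```

```text
t 2.55 pos [0.5419 0.2244 0.1234] th 166.1 q6 -58.5 Ftool [-0.7 -4.4 -0.2] Ttool [ 0.7  -0.2  -0.01] op 12.5 gf 3.2
```

>>> play_rows(deltas=[0, -1.2, 0, 0, 13, 0, 0, 0, 0, 5, 0, 0, 0, 0, 5], newtons=45)

```text
t: 2.8
tool_pos: [0.5419, 0.2241, 0.1239]
orientation: [0.381, 3.118, 0.0]
force: [-0.2, -1.0, 2.6]
opening: 0.0098
gripper_force: 62.8
```

```bash
python3 -c "
from h import *
st()"
```

```text
t 2.8 pos [0.5419 0.2241 0.1239] th 166.1 q6 -58.6 Ftool [-0.1 -1.  -2.6] Ttool [ 0.39 -0.14  0.1 ] op 9.8 gf 62.8
```

>>> play_rows(deltas=[0, 0, 0.1, 5, 5, 0, 0, 0.1, 5, 5, 0, 0, 0.1, 5, 5, 0, 0, 0, 5, 5])

```text
t: 3.13
tool_pos: [0.5419, 0.2243, 0.1237]
orientation: [0.922, 3.003, 0.0]
force: [-0.4, -1.9, 2.4]
opening: 0.0096
gripper_force: 62.8
```

```bash
python3 -c "
from h import *
st()"
```

```text
t 3.13 pos [0.5419 0.2243 0.1237] th 145.8 q6 -38.4 Ftool [-0.7 -1.8 -2.4] Ttool [ 0.24 -0.24 -0.17] op 9.6 gf 62.8
```

>>> play_rows(deltas=[0, 0, 0.1, 5, 5, 0, 0, 0.1, 5, 5, 0, 0, 0, 5, 5, 0, 0, 0.1, 5, 5, 0, 0, 0, 5, 5, 0, 0, 0.1, 5, 5, 0, 0, 0, 5, 5, 0, 0, 0, 0, 5])

```text
t: 3.8
tool_pos: [0.5421, 0.2244, 0.1233]
orientation: [1.782, 2.586, 0.001]
force: [0.5, -1.4, 3.1]
opening: 0.0101
gripper_force: 62.8
```

```bash
python3 -c "
from h import *
st()"
```

```text
t 3.8 pos [0.5421 0.2244 0.1233] th 110.9 q6 -3.4 Ftool [-1.5 -0.1 -3.1] Ttool [-0.07 -0.36  0.04] op 10.1 gf 62.8
```

>>> play_rows(deltas=[0, 0, 0, 0, 34, 0, 0, 0, 0, 34, 0, 0, 0, 0, 34, 0, 0, -22, 0, 34, 0, 0, -25, 0, 34, 0, 0, 0, 0, 34], newtons=4)

```text
t: 4.3
tool_pos: [0.5437, 0.2252, 0.1748]
orientation: [1.773, 2.589, 0.008]
force: [1.0, -0.4, 1.2]
opening: 0.0338
gripper_force: 0.0
```

```bash
python3 -c "
from h import *
st();go(.505,.0441,.170,176)"
```

```text
t 4.3 pos [0.5437 0.2252 0.1748] th 111.2 q6 -3.7 Ftool [-0.7  0.8 -1.2] Ttool [ 0.04 -0.04  0.01] op 33.8 gf 0.0
t 4.3 pos [0.5437 0.2252 0.1748] theta 111.2 q6 -3.7 delta mm [-154.8 -101.5    4.2] turn -64.8
```

>>> play_rows(deltas=[-20, -13, 0, 0, 34, -27, -18, 0, 0, 34, -30, -20, 0, 0, 34, -30, -20, 0, 0, 34, -27, -18, 0, 0, 34, -20, -12, 0, 0, 34])

```text
t: 4.8
tool_pos: [0.5016, 0.0422, 0.1693]
orientation: [-1.776, -2.59, 0.002]
force: [-0.7, -0.5, 0.0]
opening: 0.0336
gripper_force: 0.0
```

>>> play_rows(deltas=[0, 0, 0, -6.5, 34, 0, 0, 0, -6.5, 34, 0, 0, 0, -6.5, 34, 0, 0, 0, -6.5, 34, 0, 0, 0, -6.5, 34, 0, 0, 0, -6.5, 34, 0, 0, 0, -6.5, 34, 0, 0, 0, -6.5, 34, 0, 0, 0, -6.5, 34, 0, 0, 0, -6.5, 34])

```text
t: 5.63
tool_pos: [0.5024, 0.0444, 0.1693]
orientation: [-0.096, -3.139, -0.0]
force: [-0.5, -0.4, -0.6]
opening: 0.0341
gripper_force: 0.0
```

>>> play_rows(deltas=[0, 0, 0, 0, 34, 0, 0, 0, 0, 34])

```text
t: 5.8
tool_pos: [0.5025, 0.0444, 0.1695]
orientation: [-0.112, -3.139, -0.0]
force: [-0.2, 1.2, -0.1]
opening: 0.0337
gripper_force: 0.0
```

```bash
python3 -c "
from h import *
st();go(.505,.0441,.1235,176)"
```

```text
t 5.8 pos [0.5025 0.0444 0.1695] th 175.9 q6 -86.7 Ftool [0.2 1.2 0.1] Ttool [ 0.    0.01 -0.02] op 33.7 gf 0.0
t 5.8 pos [0.5025 0.0444 0.1695] theta 175.9 q6 -86.7 delta mm [-2.5 -0.1 46. ] turn -0.1
```

Descend and close gently.

>>> play_rows(deltas=[-2.5, 0, 16, 0, 34, 0, 0, 18, 0, 34, 0, 0, 12, 0, 34, 0, 0, 0, 0, 20, 0, 0, 0, 0, 14, 0, 0, 0, 0, 12])

```text
t: 6.3
tool_pos: [0.5057, 0.0441, 0.1246]
orientation: [0.109, 3.139, 0.0]
force: [-0.3, -0.1, 0.5]
opening: 0.0189
gripper_force: 0.0
```

```bash
python3 -c "
from h import *
st();go(.505,.0441,.1235,176)"
```

```text
t 6.3 pos [0.5057 0.0441 0.1246] th 176.0 q6 -86.8 Ftool [ 0.3 -0.1 -0.5] Ttool [-0.01  0.02  0.03] op 18.9 gf 0.0
t 6.3 pos [0.5057 0.0441 0.1246] theta 176.0 q6 -86.8 delta mm [ 0.7 -0.1  1.1] turn 0.0
```

>>> play_rows(deltas=[0.7, 0, 0.8, 0, 12, 0, 0, 0, 0, 10, 0, 0, 0, 0, 8])

```text
t: 6.55
tool_pos: [0.5053, 0.0438, 0.1242]
orientation: [0.108, 3.138, -0.001]
force: [-0.6, -1.0, 3.3]
opening: 0.0105
gripper_force: 5.9
```

```bash
python3 -c "
from h import *
st()"
```

```text
t 6.55 pos [0.5053 0.0438 0.1242] th 176.1 q6 -86.9 Ftool [ 0.5 -1.  -3.3] Ttool [ 0.33  0.06 -0.01] op 10.5 gf 5.9
```

>>> play_rows(deltas=[0, 0, 0, 0, 5, 0, 0, 0, 0, 5, 0, 0, 0.1, 5, 5, 0, 0, 0.1, 5, 5, 0, 0, 0, 5, 5, 0, 0, 0.1, 5, 5], newtons=45)

```text
t: 7.05
tool_pos: [0.5054, 0.0439, 0.124]
orientation: [0.657, 3.07, -0.0]
force: [-1.6, -1.5, 7.1]
opening: 0.0099
gripper_force: 47.6
```

```bash
python3 -c "
from h import *
st()"
```

```text
t 7.05 pos [0.5054 0.0439 0.124 ] th 155.8 q6 -66.6 Ftool [ 0.8 -2.  -7.1] Ttool [ 0.47 -0.01 -0.12] op 9.9 gf 47.6
```

>>> play_rows(deltas=[0, 0, 0.1, 5, 5, 0, 0, 0, 5, 5, 0, 0, 0.1, 5, 5, 0, 0, 0, 5, 5, 0, 0, 0.1, 5, 5, 0, 0, 0, 5, 5, 0, 0, 0.1, 5, 5, 0, 0, 0, 0, 5])

```text
t: 7.72
tool_pos: [0.5056, 0.0441, 0.1236]
orientation: [1.552, 2.729, 0.002]
force: [0.2, -1.0, 5.0]
opening: 0.0096
gripper_force: 47.5
```

```bash
python3 -c "
from h import *
st()"
```

```text
t 7.72 pos [0.5056 0.0441 0.1236] th 120.8 q6 -31.6 Ftool [-0.9 -0.4 -5. ] Ttool [ 0.17 -0.22  0.04] op 9.6 gf 47.5
```

>>> play_rows(deltas=[0, 0, 0, 0, 34, 0, 0, 0, 0, 34, 0, 0, 0, 0, 34, 0, 0, -22, 0, 34, 0, 0, -25, 0, 34, 0, 0, 0, 0, 34], newtons=4)

```text
t: 8.22
tool_pos: [0.5069, 0.0442, 0.174]
orientation: [1.542, 2.731, 0.005]
force: [0.9, 0.1, 0.8]
opening: 0.034
gripper_force: 0.0
```

```bash
python3 -c "
from h import *
st();c=np.array([.5237,.134]);r=np.array([.0183,.0902]);n=c+np.array([-r[1],r[0]]);print(n);go(*n,.170,202.5)"
```

```text
t 8.22 pos [0.5069 0.0442 0.174 ] th 121.1 q6 -31.9 Ftool [-0.4  0.9 -0.8] Ttool [ 0.02 -0.08  0.05] op 34.0 gf 0.0
[0.4335 0.1523]
t 8.22 pos [0.5069 0.0442 0.174 ] theta 121.1 q6 -31.9 delta mm [130.4  -7.1   3.6] turn -81.4
```

>>> play_rows(deltas=[20, -1, 0, 0, 34, 30, -2, 0, 0, 34, 32, -2, 0, 0, 34, 28, -1, 0, 0, 34, 20, -1, 0, 0, 34, 0, 0, 0, -6.8, 34, 0, 0, 0, -6.8, 34, 0, 0, 0, -6.8, 34, 0, 0, 0, -6.8, 34, 0, 0, 0, -6.8, 34])

```text
t: 9.05
tool_pos: [0.4312, 0.152, 0.1689]
orientation: [-0.668, -3.069, 0.0]
force: [-0.0, 0.0, 0.6]
opening: 0.0342
gripper_force: 0.0
```

>>> play_rows(deltas=[0, 0, 0, -6.8, 34, 0, 0, 0, -6.8, 34, 0, 0, 0, -6.8, 34, 0, 0, 0, -6.8, 34, 0, 0, 0, -6.8, 34, 0, 0, 0, -6.8, 34, 0, 0, 0, -6.8, 34, 0, 0, 0, 0, 34, 0, 0, 0, 0, 34])

```text
t: 9.8
tool_pos: [0.4313, 0.1519, 0.1691]
orientation: [0.612, -3.081, -0.0]
force: [-0.4, -0.1, -0.2]
opening: 0.0343
gripper_force: 0.0
```

```bash
python3 -c "
from h import *
st();go(.4335,.1523,.1235,202.5)"
```

```text
t 9.8 pos [0.4313 0.1519 0.1691] th -157.5 q6 -99.5 Ftool [0.4 0.1 0.2] Ttool [ 0.01 -0.03 -0.04] op 34.3 gf 0.0
t 9.8 pos [0.4313 0.1519 0.1691] theta -157.5 q6 -99.5 delta mm [-2.2 -0.5 45.6] turn -0.0
```

>>> play_rows(deltas=[-2, -0.5, 16, 0, 34, 0, 0, 18, 0, 34, 0, 0, 12, 0, 34, 0, 0, 0, 0, 20, 0, 0, 0, 0, 14, 0, 0, 0, 0, 12, 0, 0, 0, 0, 10, 0, 0, 0, 0, 8])

```text
t: 10.47
tool_pos: [0.4344, 0.1522, 0.1246]
orientation: [-0.617, 3.079, -0.0]
force: [0.6, -0.3, 1.3]
opening: 0.0105
gripper_force: 4.3
```

```bash
python3 -c "
from h import *
st();go(.4335,.1523,.1235,202.5)"
```

```text
t 10.47 pos [0.4344 0.1522 0.1246] th -157.3 q6 -99.7 Ftool [-0.4 -0.5 -1.3] Ttool [ 0.01 -0.01  0.04] op 10.5 gf 4.3
t 10.47 pos [0.4344 0.1522 0.1246] theta -157.3 q6 -99.7 delta mm [0.8 0.4 1.1] turn 0.2
```

Well centred. Grip and turn.

>>> play_rows(deltas=[0.5, 0, 0.5, 0, 5, 0, 0, 0, 0, 5, 0, 0, 0.1, 5, 5, 0, 0, 0.1, 5, 5, 0, 0, 0, 5, 5, 0, 0, 0.1, 5, 5], newtons=45)

```text
t: 10.97
tool_pos: [0.4344, 0.1521, 0.1243]
orientation: [-0.067, 3.138, 0.0]
force: [0.6, -1.0, 6.4]
opening: 0.0095
gripper_force: 45.3
```

```bash
python3 -c "
from h import *
st()"
```

```text
t 10.97 pos [0.4344 0.1521 0.1243] th -177.6 q6 -79.5 Ftool [-0.6 -1.  -6.4] Ttool [ 0.24  0.   -0.13] op 9.5 gf 45.3
```

>>> play_rows(deltas=[0, 0, 0.1, 5, 5, 0, 0, 0, 5, 5, 0, 0, 0.1, 5, 5, 0, 0, 0, 5, 5, 0, 0, 0.1, 5, 5, 0, 0, 0, 5, 5, 0, 0, 0.1, 5, 5, 0, 0, 0, 0, 5])

```text
t: 11.63
tool_pos: [0.4343, 0.1518, 0.1239]
orientation: [0.882, 3.012, 0.001]
force: [0.5, -2.7, 6.7]
opening: 0.0096
gripper_force: 45.2
```

```bash
python3 -c "
from h import *
st()"
```

```text
t 11.63 pos [0.4343 0.1518 0.1239] th 147.3 q6 -44.4 Ftool [-1.9 -2.  -6.7] Ttool [ 0.46 -0.25  0.01] op 9.6 gf 45.2
```

>>> play_rows(deltas=[0, 0, 0, 0, 34, 0, 0, 0, 0, 34, 0, 0, 0, 0, 34, 0, 0, -22, 0, 34, 0, 0, -25, 0, 34, 0, 0, 0, 0, 34], newtons=4)

```text
t: 12.13
tool_pos: [0.4353, 0.1526, 0.1738]
orientation: [0.873, 3.013, 0.005]
force: [1.0, 0.5, 1.0]
opening: 0.034
gripper_force: 0.0
```

```bash
python3 -c "
from h import *
st();go(.6139,.1157,.170,145)"
```

```text
t 12.13 pos [0.4353 0.1526 0.1738] th 147.7 q6 -44.8 Ftool [-0.6  1.  -1. ] Ttool [-0.02 -0.    0.  ] op 34.0 gf 0.0
t 12.13 pos [0.4353 0.1526 0.1738] theta 147.7 q6 -44.8 delta mm [-170.6   64.3    4.7] turn 2.7
```

>>> play_rows(deltas=[-18, 6, 0, 3, 34, -27, 11, 0, 0, 34, -34, 13, 0, 0, 34, -34, 13, 0, 0, 34, -30, 12, 0, 0, 34, -22, 8, 0, 0, 34, -4, 2, 0, 0, 34, 0, 0, 0, 0, 34, 0, 0, 0, 0, 34])

```text
t: 12.88
tool_pos: [0.608, 0.1084, 0.1683]
orientation: [-0.953, -2.992, 0.001]
force: [0.1, 0.9, 0.3]
opening: 0.0345
gripper_force: 0.0
```

```bash
python3 -c "
from h import *
st();go(.6143,.1157,.1235,144.5)"
```

```text
t 12.88 pos [0.608  0.1084 0.1683] th 144.7 q6 -49.3 Ftool [ 0.5  0.8 -0.3] Ttool [0.03 0.02 0.01] op 34.5 gf 0.0
t 12.88 pos [0.608  0.1084 0.1683] theta 144.7 q6 -49.3 delta mm [-1.   9.6 44.8] turn 0.2
```

>>> play_rows(deltas=[-1, 9.5, 0, 0, 34, 0, 0, 16, 0, 34, 0, 0, 17, 0, 34, 0, 0, 11, 0, 34, 0, 0, 0, 0, 20, 0, 0, 0, 0, 14, 0, 0, 0, 0, 12, 0, 0, 0, 0, 10, 0, 0, 0, 0, 8])

```text
t: 13.63
tool_pos: [0.6154, 0.1149, 0.1265]
orientation: [0.953, 2.993, -0.001]
force: [-3.5, -3.5, 4.1]
opening: 0.01
gripper_force: 4.0
```

```bash
python3 -c "
from h import *
st();go(.6143,.1157,.1235,144.5)"
```

```text
t 13.63 pos [0.6154 0.1149 0.1265] th 144.7 q6 -48.7 Ftool [ 0.9 -4.9 -4.1] Ttool [0.64 0.19 0.02] op 10.0 gf 4.0
t 13.63 pos [0.6154 0.1149 0.1265] theta 144.7 q6 -48.7 delta mm [1.4 0.  3. ] turn 0.2
```

>>> play_rows(deltas=[1, -0.5, 2, 0, 12, 0, 0, 0, 0, 5, 0, 0, 0, 0, 5, 0, 0, 0.1, 5, 5, 0, 0, 0.1, 5, 5, 0, 0, 0, 5, 5, 0, 0, 0.1, 5, 5], newtons=45)

```text
t: 14.22
tool_pos: [0.6145, 0.1153, 0.1239]
orientation: [1.464, 2.778, 0.0]
force: [-2.6, -2.7, 6.3]
opening: 0.0095
gripper_force: 48.9
```

```bash
python3 -c "
from h import *
st()"
```

```text
t 14.22 pos [0.6145 0.1153 0.1239] th 124.4 q6 -28.5 Ftool [-0.8 -3.7 -6.3] Ttool [ 0.67 -0.22 -0.18] op 9.5 gf 48.9
```

>>> play_rows(deltas=[0, 0, 0.1, 5, 5, 0, 0, 0, 5, 5, 0, 0, 0.1, 5, 5, 0, 0, 0, 5, 5, 0, 0, 0.1, 5, 5, 0, 0, 0, 5, 5, 0, 0, 0.1, 5, 5, 0, 0, 0, 0, 5])

```text
t: 14.88
tool_pos: [0.6143, 0.1152, 0.1235]
orientation: [2.233, 2.208, 0.0]
force: [-3.8, -3.2, 6.9]
opening: 0.0097
gripper_force: 48.9
```

```bash
python3 -c "
from h import *
st()"
```

```text
t 14.88 pos [0.6143 0.1152 0.1235] th 89.4 q6 6.6 Ftool [-3.3 -3.8 -6.9] Ttool [ 0.61 -0.72  0.  ] op 9.7 gf 48.9
```

>>> play_rows(deltas=[0, 0, 0, 0, 34, 0, 0, 0, 0, 34, 0, 0, 0, 0, 34, 0, 0, -22, 0, 34, 0, 0, -25, 0, 34, 0, 0, 0, 0, 34], newtons=4)

```text
t: 15.38
tool_pos: [0.6165, 0.1161, 0.1746]
orientation: [2.224, 2.213, 0.008]
force: [0.5, 0.7, 1.0]
opening: 0.0337
gripper_force: 0.0
```

```bash
python3 -c "
from h import *
st();go(.542,.2243,.170,111)"
```

```text
t 15.38 pos [0.6165 0.1161 0.1746] th 89.7 q6 6.3 Ftool [ 0.7  0.5 -1. ] Ttool [ 0.04 -0.02  0.04] op 33.7 gf 0.0
t 15.38 pos [0.6165 0.1161 0.1746] theta 89.7 q6 6.3 delta mm [107.8 -75.1   4.3] turn -21.3
```

>>> play_rows(deltas=[16, -11, 0, 0, 34, 25, -17, 0, 0, 34, 27, -19, 0, 0, 34, 24, -17, 0, 0, 34, 14, -10, 0, 0, 34, 0, 0, 0, -5, 34, 0, 0, 0, -5.5, 34, 0, 0, 0, -5.5, 34, 0, 0, 0, -5.5, 34, 0, 0, 0, 0, 34])

```text
t: 16.22
tool_pos: [0.5403, 0.2222, 0.1689]
orientation: [-1.769, -2.596, 0.001]
force: [0.0, -0.1, -0.6]
opening: 0.034
gripper_force: 0.0
```

```bash
python3 -c "
from h import *
st();go(.542,.2243,.123,111)"
```

```text
t 16.22 pos [0.5403 0.2222 0.1689] th 111.5 q6 -4.1 Ftool [-0.1  0.   0.6] Ttool [ 0.02 -0.02  0.  ] op 34.0 gf 0.0
t 16.22 pos [0.5403 0.2222 0.1689] theta 111.5 q6 -4.1 delta mm [ 1.3  2.4 45.9] turn 0.5
```

>>> play_rows(deltas=[1.3, 2.4, 0, 0.5, 34, 0, 0, 16, 0, 34, 0, 0, 18, 0, 34, 0, 0, 12, 0, 34, 0, 0, 0, 0, 20, 0, 0, 0, 0, 14, 0, 0, 0, 0, 12, 0, 0, 0, 0, 10, 0, 0, 0, 0, 8])

```text
t: 16.97
tool_pos: [0.5424, 0.2241, 0.1247]
orientation: [1.787, 2.584, -0.0]
force: [-5.3, -1.4, 6.8]
opening: 0.0098
gripper_force: 4.0
```

```bash
python3 -c "
from h import *
st();go(.542,.2243,.123,111)"
```

```text
t 16.97 pos [0.5424 0.2241 0.1247] th 110.7 q6 -3.2 Ftool [ 0.5 -5.5 -6.8] Ttool [ 0.95 -0.06  0.01] op 9.8 gf 4.0
t 16.97 pos [0.5424 0.2241 0.1247] theta 110.7 q6 -3.2 delta mm [ 0.4 -0.3  1.7] turn -0.3
```

>>> play_rows(deltas=[0.3, -0.4, 1, 0, 5, 0, 0, 0, 0, 5, 0, 0, 0.1, 5, 5, 0, 0, 0, 5, 5, 0, 0, 0.1, 5, 5, 0, 0, 0, 5, 5, 0, 0, 0.1, 5, 5, 0, 0, 0, 5, 5, 0, 0, 0.1, 5, 5, 0, 0, 0, 5, 5], newtons=50)

```text
t: 17.8
tool_pos: [0.5424, 0.2241, 0.1243]
orientation: [2.566, 1.811, 0.002]
force: [-4.9, -2.2, 7.9]
opening: 0.01
gripper_force: 50.0
```

>>> play_rows(deltas=[0, 0, 0.1, 5, 5, 0, 0, 0, 5, 5])

```text
t: 17.97
tool_pos: [0.5424, 0.2241, 0.1242]
orientation: [2.714, 1.581, 0.002]
force: [-3.6, -3.2, 8.1]
opening: 0.0097
gripper_force: 50.0
```

```bash
python3 -c "
from h import *
st()"
```

```text
t 17.97 pos [0.5424 0.2241 0.1242] th 60.4 q6 47.0 Ftool [-4.5 -1.5 -8.1] Ttool [ 0.61 -1.09 -0.15] op 9.7 gf 50.0
```

Now step toward the stop, watching the torque about z.

>>> play_rows(deltas=[0, 0, 0, 2, 5, 0, 0, 0, 2, 5, 0, 0, 0, 2, 5])

```text
t: 18.22
tool_pos: [0.5424, 0.2241, 0.1241]
orientation: [2.791, 1.44, 0.002]
force: [-4.3, -3.4, 7.5]
opening: 0.0096
gripper_force: 50.0
```

```bash
python3 -c "
from h import *
st()"
```

```text
t 18.22 pos [0.5424 0.2241 0.1241] th 54.6 q6 52.9 Ftool [-5.3 -1.5 -7.5] Ttool [ 0.49 -1.15 -0.17] op 9.6 gf 50.0
```

>>> play_rows(deltas=[0, 0, 0, 2, 5, 0, 0, 0, 2, 5])

```text
t: 18.38
tool_pos: [0.5424, 0.2241, 0.124]
orientation: [2.84, 1.342, 0.002]
force: [-4.4, -3.1, 7.1]
opening: 0.0094
gripper_force: 50.0
```

```bash
python3 -c "
from h import *
st()"
```

```text
t 18.38 pos [0.5424 0.2241 0.124 ] th 50.6 q6 56.9 Ftool [-5.2 -1.4 -7.1] Ttool [ 0.39 -1.14 -0.14] op 9.4 gf 50.0
```

>>> play_rows(deltas=[0, 0, 0, 2, 5, 0, 0, 0, 1, 5])

```text
t: 18.55
tool_pos: [0.5424, 0.2241, 0.124]
orientation: [2.874, 1.266, 0.002]
force: [-5.5, -2.8, 7.5]
opening: 0.0095
gripper_force: 50.0
```

```bash
python3 -c "
from h import *
st()"
```

```text
t 18.55 pos [0.5424 0.2241 0.124 ] th 47.6 q6 59.9 Ftool [-5.7 -2.2 -7.5] Ttool [ 0.39 -1.18 -0.16] op 9.5 gf 50.0
```

>>> play_rows(deltas=[0, 0, 0, 2, 5, 0, 0, 0, 0, 5])

```text
t: 18.72
tool_pos: [0.5424, 0.2241, 0.1241]
orientation: [2.896, 1.216, 0.002]
force: [-3.6, -2.5, 7.6]
opening: 0.0096
gripper_force: 50.3
```

```bash
python3 -c "
from h import *
st()"
```

```text
t 18.72 pos [0.5424 0.2241 0.1241] th 45.6 q6 61.9 Ftool [-4.3 -0.8 -7.6] Ttool [ 0.28 -1.17 -0.51] op 9.6 gf 50.3
```

>>> play_rows(deltas=[0, 0, 0, 1, 5, 0, 0, 0, 0, 5])

```text
t: 18.88
tool_pos: [0.5424, 0.2241, 0.124]
orientation: [2.905, 1.193, 0.002]
force: [-4.7, -3.1, 7.4]
opening: 0.0096
gripper_force: 50.6
```

```bash
python3 -c "
from h import *
st()"
```

```text
t 18.88 pos [0.5424 0.2241 0.124 ] th 44.7 q6 62.8 Ftool [-5.5 -1.1 -7.4] Ttool [ 0.2  -1.17 -0.63] op 9.6 gf 50.6
```

>>> play_rows(deltas=[0, 0, 0, 0, 34, 0, 0, 0, 0, 34, 0, 0, 0, 0, 34, 0, 0, -22, 0, 34, 0, 0, -25, 0, 34, 0, 0, 0, 0, 34], newtons=4)

```text
t: 19.38
tool_pos: [0.5446, 0.2251, 0.1746]
orientation: [2.905, 1.194, 0.012]
force: [0.8, -0.3, 1.0]
opening: 0.0338
gripper_force: 0.0
```

```bash
python3 -c "
from h import *
st();go(.5056,.0441,.170,120.8)"
```

```text
t 19.38 pos [0.5446 0.2251 0.1746] th 44.7 q6 62.8 Ftool [ 0.4  0.8 -1. ] Ttool [ 0.05 -0.06  0.07] op 33.8 gf 0.0
t 19.38 pos [0.5446 0.2251 0.1746] theta 44.7 q6 62.8 delta mm [-155.   101.3    3.9] turn -76.1
```

>>> play_rows(deltas=[-20, 13, 0, 0, 34, -27, 18, 0, 0, 34, -30, 20, 0, 0, 34, -30, 20, 0, 0, 34, -27, 18, 0, 0, 34, -20, 12, 0, 0, 34, 0, 0, 0, -6.9, 34, 0, 0, 0, -6.9, 34, 0, 0, 0, -6.9, 34, 0, 0, 0, -6.9, 34])

```text
t: 20.22
tool_pos: [0.5035, 0.0438, 0.169]
orientation: [2.532, 1.859, 0.001]
force: [0.4, 0.3, -0.9]
opening: 0.0343
gripper_force: 0.0
```

>>> play_rows(deltas=[0, 0, 0, -6.9, 34, 0, 0, 0, -6.9, 34, 0, 0, 0, -6.9, 34, 0, 0, 0, -6.9, 34, 0, 0, 0, -6.9, 34, 0, 0, 0, -6.9, 34, 0, 0, 0, -6.9, 34, 0, 0, 0, 0, 34, 0, 0, 0, 0, 34])

```text
t: 20.97
tool_pos: [0.5035, 0.0442, 0.169]
orientation: [1.562, 2.726, 0.0]
force: [0.6, -0.6, 0.9]
opening: 0.0342
gripper_force: 0.0
```

```bash
python3 -c "
from h import *
st();go(.5055,.0441,.123,120.8)"
```

```text
t 20.97 pos [0.5035 0.0442 0.169 ] th 120.4 q6 -31.2 Ftool [-0.8  0.2 -0.9] Ttool [ 0.07 -0.06  0.05] op 34.2 gf 0.0
t 20.97 pos [0.5035 0.0442 0.169 ] theta 120.4 q6 -31.2 delta mm [-1.1  1.7 46. ] turn -0.4
```

>>> play_rows(deltas=[-1.1, 1.5, 0, -0.4, 34, 0, 0, 16, 0, 34, 0, 0, 18, 0, 34, 0, 0, 12, 0, 34, 0, 0, 0, 0, 20, 0, 0, 0, 0, 14, 0, 0, 0, 0, 12, 0, 0, 0, 0, 10, 0, 0, 0, 0, 8])

```text
t: 21.72
tool_pos: [0.5058, 0.0438, 0.1242]
orientation: [1.547, 2.733, 0.0]
force: [-1.5, -0.9, 4.0]
opening: 0.0103
gripper_force: 4.0
```

```bash
python3 -c "
from h import *
st();go(.5055,.0441,.123,120.8)"
```

```text
t 21.72 pos [0.5058 0.0438 0.1242] th 121.0 q6 -31.8 Ftool [ 0.  -1.7 -4. ] Ttool [0.43 0.   0.02] op 10.3 gf 4.0
t 21.72 pos [0.5058 0.0438 0.1242] theta 121.0 q6 -31.8 delta mm [ 0.4 -0.1  1.2] turn 0.2
```

>>> play_rows(deltas=[0.3, 0, 0.6, 0, 5, 0, 0, 0, 0, 5, 0, 0, 0.1, 5, 5, 0, 0, 0, 5, 5, 0, 0, 0.1, 5, 5, 0, 0, 0, 5, 5, 0, 0, 0.1, 5, 5, 0, 0, 0, 5, 5, 0, 0, 0.1, 5, 5, 0, 0, 0, 5, 5], newtons=50)

```text
t: 22.55
tool_pos: [0.5059, 0.0438, 0.1237]
orientation: [2.392, 2.034, 0.001]
force: [-3.2, -1.8, 7.6]
opening: 0.0098
gripper_force: 50.0
```

>>> play_rows(deltas=[0, 0, 0.1, 5, 5, 0, 0, 0, 4, 5, 0, 0, 0, 2, 5, 0, 0, 0, 0, 5])

```text
t: 22.88
tool_pos: [0.5059, 0.0438, 0.1236]
orientation: [2.575, 1.797, 0.002]
force: [-2.3, -2.0, 7.5]
opening: 0.0098
gripper_force: 50.0
```

```bash
python3 -c "
from h import *
st()"
```

```text
t 22.88 pos [0.5059 0.0438 0.1236] th 69.8 q6 19.4 Ftool [-2.6 -1.4 -7.5] Ttool [ 0.46 -0.75 -0.06] op 9.8 gf 50.0
```

>>> play_rows(deltas=[0, 0, 0, 2, 5, 0, 0, 0, 2, 5, 0, 0, 0, 0, 5])

```text
t: 23.13
tool_pos: [0.506, 0.0438, 0.1236]
orientation: [2.636, 1.706, 0.002]
force: [-2.7, -2.4, 7.0]
opening: 0.0098
gripper_force: 50.0
```

```bash
python3 -c "
from h import *
st()"
```

```text
t 23.13 pos [0.506  0.0438 0.1236] th 65.8 q6 23.4 Ftool [-3.3 -1.5 -7. ] Ttool [ 0.37 -0.77 -0.1 ] op 9.8 gf 50.0
```

>>> play_rows(deltas=[0, 0, 0, 2, 5, 0, 0, 0, 2, 5, 0, 0, 0, 0, 5])

```text
t: 23.38
tool_pos: [0.5059, 0.0438, 0.1235]
orientation: [2.693, 1.614, 0.002]
force: [-2.3, -1.8, 6.1]
opening: 0.0097
gripper_force: 50.0
```

```bash
python3 -c "
from h import *
st()"
```

```text
t 23.38 pos [0.5059 0.0438 0.1235] th 61.8 q6 27.4 Ftool [-2.7 -1.1 -6.1] Ttool [ 0.35 -0.75 -0.1 ] op 9.7 gf 50.0
```

>>> play_rows(deltas=[0, 0, 0, 2, 5, 0, 0, 0, 1, 5, 0, 0, 0, 0, 5])

```text
t: 23.63
tool_pos: [0.5059, 0.0438, 0.1235]
orientation: [2.734, 1.544, 0.002]
force: [-3.0, -3.7, 6.3]
opening: 0.0097
gripper_force: 50.0
```

```bash
python3 -c "
from h import *
st()"
```

```text
t 23.63 pos [0.5059 0.0438 0.1235] th 58.9 q6 30.3 Ftool [-4.7 -0.6 -6.3] Ttool [ 0.24 -0.76 -0.16] op 9.7 gf 50.0
```

>>> play_rows(deltas=[0, 0, 0, 2, 5, 0, 0, 0, 1, 5, 0, 0, 0, 0, 5])

```text
t: 23.88
tool_pos: [0.5059, 0.0438, 0.1235]
orientation: [2.773, 1.473, 0.002]
force: [-2.6, -2.5, 5.5]
opening: 0.0096
gripper_force: 50.8
```

```bash
python3 -c "
from h import *
st()"
```

```text
t 23.88 pos [0.5059 0.0438 0.1235] th 55.9 q6 33.3 Ftool [-3.5 -0.7 -5.5] Ttool [ 0.22 -0.78 -0.65] op 9.6 gf 50.8
```

Nut 3 is at its stop. Go to nut 2, whose blade is at 147.3°.

>>> play_rows(deltas=[0, 0, 0, 0, 34, 0, 0, 0, 0, 34, 0, 0, 0, 0, 34, 0, 0, -22, 0, 34, 0, 0, -25, 0, 34, 0, 0, 0, 0, 34], newtons=4)

```text
t: 24.38
tool_pos: [0.5077, 0.0443, 0.1739]
orientation: [2.771, 1.473, 0.009]
force: [0.8, 0.3, 0.9]
opening: 0.0338
gripper_force: 0.0
```

```bash
python3 -c "
from h import *
st();go(.4343,.152,.170,147.3)"
```

```text
t 24.38 pos [0.5077 0.0443 0.1739] th 56.0 q6 33.2 Ftool [ 0.7  0.5 -0.8] Ttool [ 0.01 -0.09  0.04] op 33.8 gf 0.0
t 24.38 pos [0.5077 0.0443 0.1739] theta 56.0 q6 33.2 delta mm [  48.2 -121.1    3.4] turn -91.3
```

>>> play_rows(deltas=[8, -19, 0, 0, 34, 11, -27, 0, 0, 34, 12, -29, 0, 0, 34, 11, -27, 0, 0, 34, 7.6, -18, 0, 0, 34, 0, 0, 0, -7, 34, 0, 0, 0, -7, 34, 0, 0, 0, -7, 34, 0, 0, 0, -7, 34, 0, 0, 0, -7, 34])

```text
t: 25.22
tool_pos: [0.4333, 0.1526, 0.1687]
orientation: [-2.195, -2.247, -0.0]
force: [-0.6, 0.4, 0.1]
opening: 0.034
gripper_force: 0.0
```

>>> play_rows(deltas=[0, 0, 0, -7, 34, 0, 0, 0, -7, 34, 0, 0, 0, -7, 34, 0, 0, 0, -7, 34, 0, 0, 0, -7, 34, 0, 0, 0, -7, 34, 0, 0, 0, -7, 34, 0, 0, 0, -7, 34, 0, 0, 0, 0, 34, 0, 0, 0, 0, 34])

```text
t: 26.05
tool_pos: [0.4334, 0.1525, 0.1688]
orientation: [-0.899, -3.01, -0.0]
force: [1.4, -0.1, -0.4]
opening: 0.0342
gripper_force: 0.0
```

```bash
python3 -c "
from h import *
st();go(.4343,.152,.123,147.3)"
```

```text
t 26.05 pos [0.4334 0.1525 0.1688] th 146.8 q6 -43.8 Ftool [-1.2  0.7  0.4] Ttool [ 0.02  0.05 -0.04] op 34.2 gf 0.0
t 26.05 pos [0.4334 0.1525 0.1688] theta 146.8 q6 -43.8 delta mm [-1.   0.1 45.8] turn -0.5
```

>>> play_rows(deltas=[-0.8, 0, 0, -0.5, 34, 0, 0, 16, 0, 34, 0, 0, 18, 0, 34, 0, 0, 12, 0, 34, 0, 0, 0, 0, 20, 0, 0, 0, 0, 14, 0, 0, 0, 0, 12, 0, 0, 0, 0, 10, 0, 0, 0, 0, 8])

```text
t: 26.8
tool_pos: [0.4346, 0.1517, 0.124]
orientation: [0.88, 3.015, -0.001]
force: [-2.7, -3.0, 5.0]
opening: 0.0101
gripper_force: 4.2
```

```bash
python3 -c "
from h import *
st();go(.4343,.152,.123,147.3)"
```

```text
t 26.8 pos [0.4346 0.1517 0.124 ] th 147.5 q6 -44.6 Ftool [ 0.6 -4.  -5. ] Ttool [ 0.65 -0.01  0.03] op 10.1 gf 4.2
t 26.8 pos [0.4346 0.1517 0.124 ] theta 147.5 q6 -44.6 delta mm [0.4 0.1 1. ] turn 0.2
```

>>> play_rows(deltas=[0.3, -0.3, 0.5, 0, 5, 0, 0, 0, 0, 5, 0, 0, 0.1, 5, 5, 0, 0, 0, 5, 5, 0, 0, 0.1, 5, 5, 0, 0, 0, 5, 5, 0, 0, 0.1, 5, 5, 0, 0, 0, 5, 5, 0, 0, 0.1, 5, 5, 0, 0, 0, 5, 5], newtons=50)

```text
t: 27.63
tool_pos: [0.4342, 0.1514, 0.1235]
orientation: [1.863, 2.528, -0.0]
force: [-4.5, -5.6, 8.4]
opening: 0.0097
gripper_force: 50.1
```

>>> play_rows(deltas=[0, 0, 0.1, 5, 5, 0, 0, 0, 4, 5, 0, 0, 0, 2, 5, 0, 0, 0, 0, 5])

```text
t: 27.97
tool_pos: [0.4341, 0.1514, 0.1234]
orientation: [2.094, 2.34, -0.0]
force: [-5.2, -4.6, 9.5]
opening: 0.0096
gripper_force: 50.1
```

```bash
python3 -c "
from h import *
st()"
```

```text
t 27.97 pos [0.4341 0.1514 0.1234] th 96.3 q6 6.6 Ftool [-4.  -5.7 -9.5] Ttool [ 1.1 -0.9 -0.1] op 9.6 gf 50.1
```

>>> play_rows(deltas=[0, 0, 0, 2, 5, 0, 0, 0, 2, 5, 0, 0, 0, 0, 5])

```text
t: 28.22
tool_pos: [0.434, 0.1514, 0.1233]
orientation: [2.175, 2.266, -0.0]
force: [-4.8, -5.4, 9.1]
opening: 0.0096
gripper_force: 50.1
```

```bash
python3 -c "
from h import *
st()"
```

```text
t 28.22 pos [0.434  0.1514 0.1233] th 92.4 q6 10.6 Ftool [-5.2 -5.  -9.1] Ttool [ 1.01 -0.97 -0.09] op 9.6 gf 50.1
```

>>> play_rows(deltas=[0, 0, 0, 2, 5, 0, 0, 0, 2, 5, 0, 0, 0, 0, 5])

```text
t: 28.47
tool_pos: [0.434, 0.1514, 0.1233]
orientation: [2.252, 2.188, -0.0]
force: [-4.5, -4.9, 8.6]
opening: 0.0096
gripper_force: 50.1
```

```bash
python3 -c "
from h import *
st()"
```

```text
t 28.47 pos [0.434  0.1514 0.1233] th 88.4 q6 14.6 Ftool [-5.  -4.4 -8.6] Ttool [ 0.99 -1.07 -0.11] op 9.6 gf 50.1
```

>>> play_rows(deltas=[0, 0, 0, 2, 5, 0, 0, 0, 1, 5, 0, 0, 0, 0, 5])

```text
t: 28.72
tool_pos: [0.4339, 0.1514, 0.1233]
orientation: [2.308, 2.13, -0.0]
force: [-6.2, -3.9, 8.7]
opening: 0.0097
gripper_force: 50.1
```

```bash
python3 -c "
from h import *
st()"
```

```text
t 28.72 pos [0.4339 0.1514 0.1233] th 85.4 q6 17.5 Ftool [-4.4 -5.9 -8.7] Ttool [ 0.98 -1.08 -0.1 ] op 9.7 gf 50.1
```

>>> play_rows(deltas=[0, 0, 0, 2, 5, 0, 0, 0, 1, 5, 0, 0, 0, 0, 5])

```text
t: 28.97
tool_pos: [0.4339, 0.1514, 0.1232]
orientation: [2.362, 2.069, -0.0]
force: [-4.3, -5.3, 9.2]
opening: 0.0099
gripper_force: 50.5
```

```bash
python3 -c "
from h import *
st()"
```

```text
t 28.97 pos [0.4339 0.1514 0.1232] th 82.4 q6 20.5 Ftool [-5.9 -3.6 -9.2] Ttool [ 0.88 -1.14 -0.59] op 9.9 gf 50.5
```

>>> play_rows(deltas=[0, 0, 0, 1, 5, 0, 0, 0, 0, 5])

```text
t: 29.13
tool_pos: [0.4339, 0.1514, 0.1232]
orientation: [2.38, 2.049, -0.0]
force: [-5.4, -4.4, 8.0]
opening: 0.0102
gripper_force: 50.9
```

```bash
python3 -c "
from h import *
st()"
```

```text
t 29.13 pos [0.4339 0.1514 0.1232] th 81.5 q6 21.5 Ftool [-5.2 -4.6 -8. ] Ttool [ 0.87 -1.13 -0.69] op 10.2 gf 50.9
```

Nut 2 is home. Now nut 4, whose blade is at 89.4°.

>>> play_rows(deltas=[0, 0, 0, 0, 34, 0, 0, 0, 0, 34, 0, 0, 0, 0, 34, 0, 0, -22, 0, 34, 0, 0, -25, 0, 34, 0, 0, 0, 0, 34, 0, 0, 0, 0, 34, 0, 0, 0, 0, 34], newtons=4)

```text
t: 29.8
tool_pos: [0.4336, 0.152, 0.1685]
orientation: [-2.38, -2.05, 0.0]
force: [-0.3, 0.3, -0.5]
opening: 0.0336
gripper_force: 0.0
```

```bash
python3 -c "
from h import *
st();go(.6143,.1152,.169,89.4)"
```

```text
t 29.8 pos [0.4336 0.152  0.1685] th 81.5 q6 21.4 Ftool [ 0.3 -0.3  0.5] Ttool [ 0.05 -0.09 -0.04] op 33.6 gf 0.0
t 29.8 pos [0.4336 0.152  0.1685] theta 81.5 q6 21.4 delta mm [ -9.6 184.2  -0.6] turn -7.9
```

>>> play_rows(deltas=[-1, 20, 0, 0, 34, -1.6, 30, 0, 0, 34, -1.8, 34, 0, 0, 34, -1.8, 34, 0, 0, 34, -1.6, 32, 0, 0, 34, -1.2, 24, 0, 0, 34, -0.6, 10.2, 0, 0, 34, 0, 0, 0, -4, 34, 0, 0, 0, -3.9, 34, 0, 0, 0, 0, 34])

```text
t: 30.63
tool_pos: [0.6136, 0.1149, 0.1666]
orientation: [-2.229, -2.211, 0.004]
force: [-0.5, -0.1, 0.5]
opening: 0.034
gripper_force: 0.0
```

```bash
python3 -c "
from h import *
st();go(.6143,.1152,.123,89.4)"
```

```text
t 30.63 pos [0.6136 0.1149 0.1666] th 89.5 q6 6.4 Ftool [-0.1 -0.5 -0.5] Ttool [ 0.07 -0.12 -0.03] op 34.0 gf 0.0
t 30.63 pos [0.6136 0.1149 0.1666] theta 89.5 q6 6.4 delta mm [ 0.3  0.8 43.6] turn 0.1
```

>>> play_rows(deltas=[0.3, 0.4, 0, 0, 34, 0, 0, 16, 0, 34, 0, 0, 17, 0, 34, 0, 0, 11, 0, 34, 0, 0, 0, 0, 20, 0, 0, 0, 0, 14, 0, 0, 0, 0, 12, 0, 0, 0, 0, 10, 0, 0, 0, 0, 8])

```text
t: 31.38
tool_pos: [0.6145, 0.1156, 0.126]
orientation: [-2.233, -2.209, 0.001]
force: [-7.3, -0.4, 6.6]
opening: 0.01
gripper_force: 4.0
```

```bash
python3 -c "
from h import *
st();go(.6143,.1152,.123,89.4)"
```

```text
t 31.38 pos [0.6145 0.1156 0.126 ] th 89.4 q6 6.6 Ftool [-0.5 -7.3 -6.6] Ttool [ 1.24 -0.17  0.03] op 10.0 gf 4.0
t 31.38 pos [0.6145 0.1156 0.126 ] theta 89.4 q6 6.6 delta mm [-0.4 -0.2  3. ] turn -0.0
```

>>> play_rows(deltas=[-0.3, -0.6, 2, 0, 12, 0, 0, 0, 0, 5, 0, 0, 0.1, 5, 5, 0, 0, 0, 5, 5, 0, 0, 0.1, 5, 5, 0, 0, 0, 5, 5, 0, 0, 0.1, 5, 5, 0, 0, 0, 5, 5, 0, 0, 0.1, 5, 5, 0, 0, 0, 5, 5], newtons=50)

```text
t: 32.22
tool_pos: [0.6141, 0.1153, 0.1233]
orientation: [-2.857, -1.306, -0.0]
force: [-3.8, 0.2, 4.0]
opening: 0.0095
gripper_force: 51.5
```

>>> play_rows(deltas=[0, 0, 0.1, 5, 5, 0, 0, 0, 4, 5, 0, 0, 0, 2, 5, 0, 0, 0, 0, 5])

```text
t: 32.55
tool_pos: [0.6141, 0.1153, 0.1232]
orientation: [-2.968, -1.03, -0.0]
force: [-5.0, 0.2, 5.4]
opening: 0.0097
gripper_force: 51.5
```

```bash
python3 -c "
from h import *
st()"
```

```text
t 32.55 pos [0.6141 0.1153 0.1232] th 38.3 q6 57.6 Ftool [-3.8 -3.3 -5.4] Ttool [ 0.66 -0.88 -0.04] op 9.7 gf 51.5
```

>>> play_rows(deltas=[0, 0, 0, 2, 5, 0, 0, 0, 2, 5, 0, 0, 0, 0, 5])

```text
t: 32.8
tool_pos: [0.6141, 0.1154, 0.1232]
orientation: [-3.001, -0.928, 0.0]
force: [-5.1, -0.1, 6.2]
opening: 0.0094
gripper_force: 51.5
```

```bash
python3 -c "
from h import *
st()"
```

```text
t 32.8 pos [0.6141 0.1154 0.1232] th 34.4 q6 61.6 Ftool [-4.3 -2.8 -6.2] Ttool [ 0.65 -0.98 -0.06] op 9.4 gf 51.5
```

>>> play_rows(deltas=[0, 0, 0, 2, 5, 0, 0, 0, 2, 5, 0, 0, 0, 0, 5])

```text
t: 33.05
tool_pos: [0.6141, 0.1154, 0.1231]
orientation: [-3.032, -0.823, 0.0]
force: [-4.5, 0.2, 4.8]
opening: 0.01
gripper_force: 52.2
```

```bash
python3 -c "
from h import *
st()"
```

```text
t 33.05 pos [0.6141 0.1154 0.1231] th 30.4 q6 65.6 Ftool [-3.8 -2.4 -4.8] Ttool [ 0.59 -0.96 -0.62] op 10.0 gf 52.2
```

>>> play_rows(deltas=[0, 0, 0, 2, 5, 0, 0, 0, 1, 5, 0, 0, 0, 0, 5])

```text
t: 33.3
tool_pos: [0.6141, 0.1154, 0.1232]
orientation: [3.052, 0.746, 0.0]
force: [-4.4, -0.1, 5.4]
opening: 0.0102
gripper_force: 54.4
```

```bash
python3 -c "
from h import *
st()"
```

```text
t 33.3 pos [0.6141 0.1154 0.1232] th 27.5 q6 68.5 Ftool [-3.9 -2.  -5.4] Ttool [ 0.48 -0.99 -0.92] op 10.2 gf 54.4
```

All four nuts have reached their stops. Release, retreat upward and check with a picture.

>>> play_rows(deltas=[0, 0, 0, 0, 36, 0, 0, 0, 0, 36, 0, 0, 0, 0, 36, 0, 0, -22, 0, 36, 0, 0, -35, 0, 36, 0, 0, -38, 0, 36, 0, 0, -30, 0, 36, 0, 0, 0, 0, 36], newtons=4)

```text
t: 33.97
tool_pos: [0.6178, 0.1154, 0.2564]
orientation: [3.05, 0.744, 0.02]
force: [1.1, 0.2, 1.4]
opening: 0.0359
gripper_force: 0.0
```

>>> play_rows(deltas=[-30, 15, 0, 0, 36, -36, 18, 0, 0, 36, -36, 18, 0, 0, 36, -36, 18, 0, 0, 36, -36, 18, 0, 0, 36, -25, 12, 0, 0, 36, 0, 0, 0, 0, 36, 0, 0, 0, 0, 36])

```text
t: 34.63
tool_pos: [0.4827, -0.0656, 0.2475]
orientation: [3.053, 0.739, 0.001]
force: [0.9, 0.8, 0.0]
opening: 0.0357
gripper_force: 0.0
```

```bash
python3 - <<'E'
from h import *
st(); o=[]
for n,(x,y,w,h) in (("top",(160,150,200,150)),("scene",(145,120,200,150))):
    c=robot.read_camera(n)["pixels"][y:y+h,x:x+w]; b=cv2.imread(f"pics/{n}0.png")[y:y+h,x:x+w]
    o.append(cv2.resize(np.vstack([b,c]),None,fx=2,fy=2,interpolation=cv2.INTER_CUBIC))
cv2.imwrite("pics/end.png",np.hstack(o))
E
```

```text
t 34.63 pos [ 0.4827 -0.0656  0.2475] th 27.2 q6 49.0 Ftool [ 1.2 -0.3 -0. ] Ttool [ 0.06 -0.18 -0.01] op 35.7 gf 0.0
```

View pics/end.png

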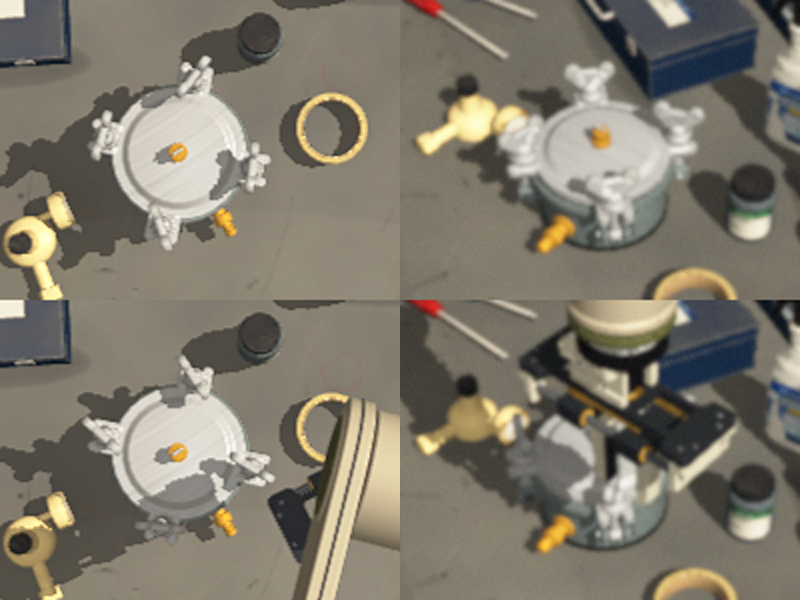

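In the before/after pairs, all four wings have turned (in the lower-left panel they are at about (110,430), (250,467), (160,525) and (195,378)). The regulator, jar and tape are unmoved, and the gripper is free.

```bash
python3 -c "
from plant import robot
print(robot.close_job())"
```

```text
the job is handed in; nothing more can be done
None
```

I tightened the four wing nuts crosswise (1, 3, 2, 4) in two rounds, first about halfway (55° each) and then home until the wrist torque rose at each stop; everything is released, nothing round the pot moved, and the job was handed in at about 35 s.

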